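# Gauge the hole of a special brick

## Task

Check this special brick: seat the ochre brick with the hole fully home in the blue gauge nest, its narrow nib in the nest's narrow end. Then take the red-handled gauge rod out of its wooden stand and pass it down through the brick's hole until its collar rests on the brick, and leave it standing there. Lower both parts rather than dropping them, and leave the grey brick, the mallet and the scraper where they lie.

Things in the scene. Friction and masses are not known exactly. Their poses are not given: they have to be found in the camera images.
- brick: Loose ochre clay brick, 55 mm high, 0.55 kg, on the bench. From above: main block x -40 to 40, y -28 to 28 mm, and on its +x end a narrower nib x 40 to 80, y -16 to 16. Origin at the underside on the hole's axis (centre of the main block), z up. The hole is vertical, 21 mm in diameter, right through. Centre of mass at x = 13.
- brick_hole (a point): Centre of the hole's mouth in the brick's top face, 55 mm above the brick's origin; axes as the brick's.
- brick_nib (a point): Middle of the nib's end face at the underside of the brick: x = 80 mm from the brick's origin.
- nest: Fixed gauge nest: blue plate 28 mm thick, x -65 to 105, y -50 to 50 mm, with bright steel edges 18 mm high on it (top 46 mm above the bench, upper part a lead-in) that fit the brick with 2.5 mm play a side (4 beside the nib). Narrow nib end at +x. Origin on the bench, on the axis of a 31 mm through hole. Brick home: its axes match the nest's, its origin 28 mm above.
- nest_seat (a point): Point on the nest's seat floor, 28 mm above the bench, on the axis of the relief hole, where the brick's origin belongs; axes as the nest's.
- nest_nib (a point): Point on the seat floor where brick_nib belongs, 80 mm along the nest's +x from nest_seat.
- rod: Loose gauge rod, 131 mm long, 0.22 kg, standing upright in the stand. Origin at the underside of its collar, on the axis, z up. Above it: steel collar 36 mm diameter, 6 mm thick, then a round red handle 24 mm diameter, 50 mm long (top at z = 56). Below it: steel shank 16 mm diameter, 75 mm long, its last 12 mm tapering to 8 mm.
- rod_tip (a point): Centre of the shank's lower end, 75 mm below the rod's origin.
- stand: Fixed dark wooden block 90 x 90 x 85 mm with a vertical hole 25 mm in diameter through its middle, in which the rod stands with its collar on the block's top. Origin at the centre of its underside.
- blank: Loose plain grey brick without a hole, 60 x 110 x 55 mm. To be left alone. Origin at the centre of its underside.
- mallet: Loose wooden mallet 200 mm long, lying flat. To be left alone.
- scraper: Loose scraper (flat blade, handle) 180 mm long, lying flat. To be left alone.
There are look-alikes about, which are no part of the job. What is meant by the brick is not black, orange or turquoise, and is the smaller of those in its own colour.

How it is judged:
On the way, in this order (a step that is already met when the one before it is completed fails the run):
1. the brick is home in the nest and let go (horizontal distance between brick and nest_seat below 0.006 m and horizontal distance between brick_nib and nest_nib below 0.008 m and z of brick in the frame of nest_seat between -0.003 and 0.003 m and angle between brick's own z axis and vertical below 0.06 rad and contact force between brick and the fingers below 0.1 N), for 0.2 s.
2. the rod is through the brick's hole with its collar on the brick (horizontal distance between brick and nest_seat below 0.006 m and horizontal distance between brick_nib and nest_nib below 0.008 m and z of brick in the frame of nest_seat between -0.003 and 0.003 m and angle between brick's own z axis and vertical below 0.06 rad and horizontal distance between rod_tip and brick_hole below 0.007 m and z of rod in the frame of brick_hole between -0.004 and 0.003 m and angle between rod's own z axis and vertical below 0.08 rad), for 0.2 s.
At the end, for the whole second after the job is handed in: Brick flat on the nest floor (3 mm, 0.06 rad), hole within 6 mm of nest_seat, nib end within 8 mm of nest_nib. Rod upright (0.08 rad) in the brick's hole: collar 3 mm or less above the brick's top (4 mm or less below it), tip within 7 mm of the hole axis. Both at rest (under 20 mm/s) (all of step 2 and linear speed of each of brick, rod below 0.02 m/s); the robot touches nothing.
It fails at once if the brick is dropped (moves faster than 0.5 m/s while not held) (linear speed of brick above 0.5 m/s and contact force between brick and the fingers below 0.1 N).
It fails at once if the rod is dropped (moves faster than 0.6 m/s while not held) (linear speed of rod above 0.6 m/s and contact force between rod and the fingers below 0.1 N).
It fails at once if the grey brick, the mallet or the scraper is moved by more than 30 mm (distance of any of blank, mallet, scraper from where it was at the start of the episode above 0.03 m).
It also fails if it takes over 72 s, if anything falls off the work surface, if the arm or the gripper's body presses on something with over 40 N, if the wrist force passes 120 N, or if a joint passes its speed limit or range.

## Robot

A 7-joint arm with a two-finger parallel gripper is mounted at the origin on the work surface. World frame = base frame: x ahead of the robot, y to its left, z up, the work surface at z = 0. Lengths are in m, angles in rad, forces in N, time in s.
With the tool pointing down it reaches from about 0.425 to 0.925 m from the base axis. Payload 6.8 kg.
Tool frame: the origin (TCP) lies between the finger pads; the fingertips stand 25 mm ahead of it and the grasp point (between the pads) lies 6 mm ahead of it; x points along the fingers, y is the direction in which the jaws open and shut, and the axes are right-handed (so a half turn about x gives the same grasp; the last joint's range is limited). The gripper opens to 85 mm and grips with 20 to 120 N. Pads are 22 mm wide; open, the fingers measure 114 mm over their backs; the gripper's body (76 mm by 85 mm) begins 54 mm behind the grasp point. The pads swing forward as they close: fully open they stand 13 mm farther back than shut.
Start: joints at [-1.272, 0.477, 0.022, 1.555, -0.011, 1.109, -0.083], TCP at [0.267, 0.62, 0.256] pointing down, gripper open.
Joint ranges: [-2.96, 2.96], [-0.34, 2.1], [-1.41, 1.46], [0.24, 2.44], [-1.37, 4.51], [0.17, 1.92], [-2.96, 2.96]. Speed limits (rad/s): [2.39, 2.39, 3.14, 3.14, 3.14, 3.14, 3.14].

## Interface

Orientations are given as [roll, pitch, yaw] about the fixed x, y, z axes, in that order (R = Rz(yaw) Ry(pitch) Rx(roll)).
In Python, from bench import bot, eyes, workorder gives the robot as it stands.
- The arm moves only by the tool move_arm, never from a script. Its argument "plan" is a list of rows, each a list of 7 numbers: the turn, a rotation vector about the tool's x, y, z in rad, then the shift along the tool's x, y, z in cm, then the finger opening in cm, from 0 to 8.54. A call has 1 to 12 rows; each row shifts and turns the commanded pose from where the row before left it, along the tool's axes as they then stand; what a row does not reach is not made up. A row lasts 1/12 s, in which the tool goes at most 41.7 mm and 7.16 degrees, less where a joint would pass 70% of its speed; a pose out of reach is approached as far as the arm can. A call is refused whole if a number of a shift passes 4.17 or a number of a turn 0.125, either way. A call with a gripper value outside its range is refused whole. The fingers move at their own pace and stop on an object; "newtons" is the grip in N (left out, the last holds). Time passes only in rows, so rows that do not move let the fingers close. It gives the time, the measured TCP pose, the force and the opening at its end, in the units of the state.
- bot.observe(): the state, without advancing time (a new reading comes with each control period).
- eyes.capture(name): name is "side" or "top" or "wrist"; returns a dict with "color" (480x640x3 uint8, red, green, blue), "K" (3x3 intrinsics, pixels), "T" (4x4, takes a point from camera to world coordinates). Camera axes: x right, y up, looking along -z (the intrinsics and any distortion apply to the point x, -y, -z); pixel columns grow to the right and rows downward; lengths in m; the calibration is good to about 2 mm. The wrist camera is an equidistant fisheye: a pixel r from the principal point sees the ray r / f radians off the axis. A picture is of the moment at which its call begins. There is no depth.
- workorder.hand_in(): hands the job in, once; it reports no verdict.
The state is a dict: "time": time; "q": joint angles; "qvel": joint speeds; "joint_efforts": joint torques, N m; "ee_pos": TCP position; "tool_rot": TCP orientation; "ft_force": force on the tool from outside, world axes, zero at the start; "wrist_torque": the same for the moment, N m; "opening": finger opening in m.
Only numpy, scipy, OpenCV 4.12 (cv2) and the standard library are available. Lean on these libraries where they do the work, as an engineer would, in place of code of your own. Each camera call takes 0.05 s, during which the arm holds its last target. There are 200 camera calls.

## Working session

There is one attempt and no reset: what is moved stays moved. The work goes in short steps, Python scripts to look and compute and a tool call to move; the robot and the scene stay as the last step left them, time stands still between calls to the robot, and variables do not carry over. Pictures are saved under pics/ and viewed, about 8 in all and at most 12, crops included, and the job is handed in when it is done.

Besides the shell and the picture viewer there is one more tool, called in YAML: its name, and indented under it one key for each argument. move_arm: Moves the arm, as the interface text tells. Its arguments: {"type":"object","properties":{"plan":{"type":"array"},"newtons":{"type":"number"}},"required":["plan"]}

```bash
ls; mkdir -p pics
python3 - <<'E'
from bench import bot,eyes
import cv2,numpy as np
s=bot.observe();print({k:np.round(v,3).tolist() for k,v in s.items()})
for n in("top","side"):
    c=eyes.capture(n);cv2.imwrite(f"pics/{n}0.png",c["color"][...,::-1]);print(n,c["K"].tolist(),np.round(c["T"],4).tolist(),[k for k in c])
E
```

```text
pics
{'time': 0.0, 'q': [-1.272, 0.478, 0.022, 1.556, -0.012, 1.109, -0.083], 'qvel': [-0.001, -0.0, -0.001, -0.0, -0.001, -0.001, -0.001], 'joint_efforts': [0.001, -59.645, 1.609, -28.12, 0.013, 0.009, -0.0], 'ee_pos': [0.267, 0.619, 0.255], 'tool_rot': [-1.503, 1.569, -1.91], 'ft_force': [0.238, -0.888, -0.275], 'wrist_torque': [-0.026, 0.06, 0.003], 'opening': 0.085}
top [[566.0298040181153, 0.0, 320.6151225535078], [0.0, 566.0298040181153, 236.48255018446793], [0.0, 0.0, 1.0]] [[0.0113, 0.997, -0.0768, 0.4613], [-0.9994, 0.0137, 0.0311, 0.0097], [0.0321, 0.0764, 0.9966, 1.2037], [0.0, 0.0, 0.0, 1.0]] ['color', 'K', 'T']
side [[487.42720571311696, 0.0, 320.5733273770974], [0.0, 487.42720571311696, 239.54932869652984], [0.0, 0.0, 1.0]] [[0.9499, 0.2352, -0.2056, 0.3324], [-0.3124, 0.7155, -0.6248, -0.6018], [0.0002, 0.6578, 0.7532, 0.7958], [0.0, 0.0, 0.0, 1.0]] ['color', 'K', 'T']
```

View pics/top0.png

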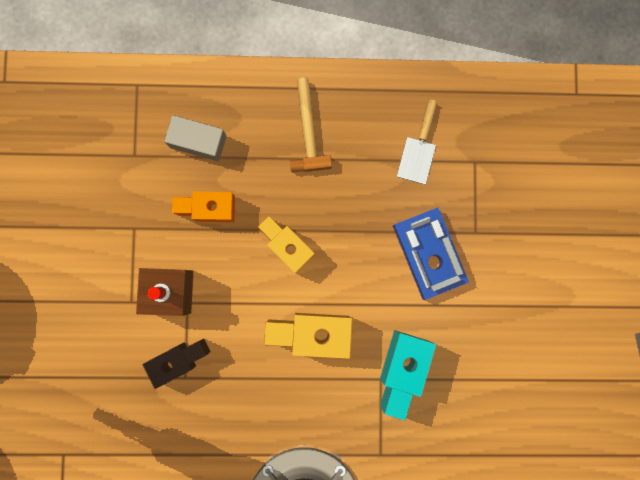

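View pics/side0.png

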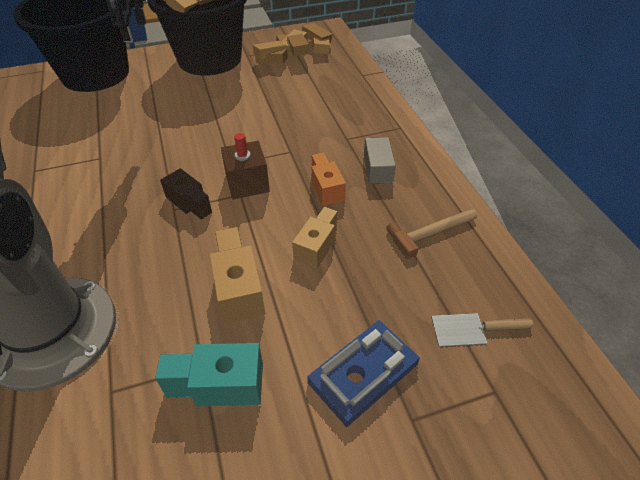

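Candidates in the top view: small ochre (290,248), large ochre (321,336), orange (210,206), turquoise (410,364), black (167,366). By description the choice is the small ochre one. I'll check it in one close crop, alongside the nest and stand.

```bash
cat > h.py <<'E'
import numpy as np,cv2
from bench import bot,eyes
def ray(c,p):
    K,T=c["K"],c["T"];p=np.atleast_2d(p).astype(float)
    d=np.c_[(p[:,0]-K[0,2])/K[0,0],-(p[:,1]-K[1,2])/K[1,1],-np.ones(len(p))]
    return T[:3,3],d@T[:3,:3].T
def onz(c,p,z):
    o,d=ray(c,p);return (o+d*((z-o[2])/d[:,2:])) 
def proj(c,P):
    q=(np.atleast_2d(P)-c["T"][:3,3])@c["T"][:3,:3];K=c["K"]
    return np.c_[K[0,0]*q[:,0]/-q[:,2]+K[0,2],K[1,1]*q[:,1]/q[:,2]+K[1,2]]
def blob(m,seed):
    n,l,s,ce=cv2.connectedComponentsWithStats(m.astype(np.uint8));return l==l[seed[1],seed[0]]
E
python3 - <<'E'
from h import *
t=eyes.capture("top");s=eyes.capture("side")
np.savez("cap.npz",t=t["color"],s=s["color"])
def crop(c,x,y,r,o=400):return cv2.resize(c["color"][y-r:y+r,x-r:x+r,::-1],(o,o),interpolation=cv2.INTER_NEAREST)
a=crop(t,288,248,40);b=crop(t,430,254,50)
d=crop(t,165,290,40,300)
v=crop(s,314,238,45,300)
im=np.zeros((600,800,3),np.uint8);im[:300,:300]=cv2.resize(a,(300,300),interpolation=0);im[:300,300:600]=cv2.resize(b,(300,300),interpolation=0);im[300:,:300]=d;im[300:,300:600]=v
cv2.imwrite("pics/crop1.png",im)
for n,p in(("small",(278,250)),("big",(305,345)),("nest",(403,227)),("stand",(145,305)),("red",(152,293)),):
    print(n,t["color"][p[1],p[0]],cv2.cvtColor(t["color"],cv2.COLOR_RGB2HSV)[p[1],p[0]])
print(cv2.cvtColor(t["color"],cv2.COLOR_RGB2HSV)[248,240:340:4].tolist())
E
```

```text
small [240 191  61] [ 22 190 240]
big [241 190  61] [ 22 190 241]
nest [ 62 102 180] [110 167 180]
stand [113  64  32] [ 12 183 113]
red [242  35   6] [  4 249 242]
[[16, 172, 214], [16, 172, 214], [17, 173, 215], [16, 172, 215], [17, 171, 216], [16, 173, 217], [17, 173, 218], [17, 174, 220], [22, 192, 240], [22, 193, 240], [22, 193, 241], [21, 193, 239], [16, 176, 161], [16, 176, 161], [20, 196, 229], [22, 192, 241], [22, 191, 240], [21, 190, 238], [15, 174, 166], [16, 174, 166], [16, 177, 173], [17, 170, 227], [17, 171, 218], [17, 170, 220], [17, 171, 222]]
```

View pics/crop1.png

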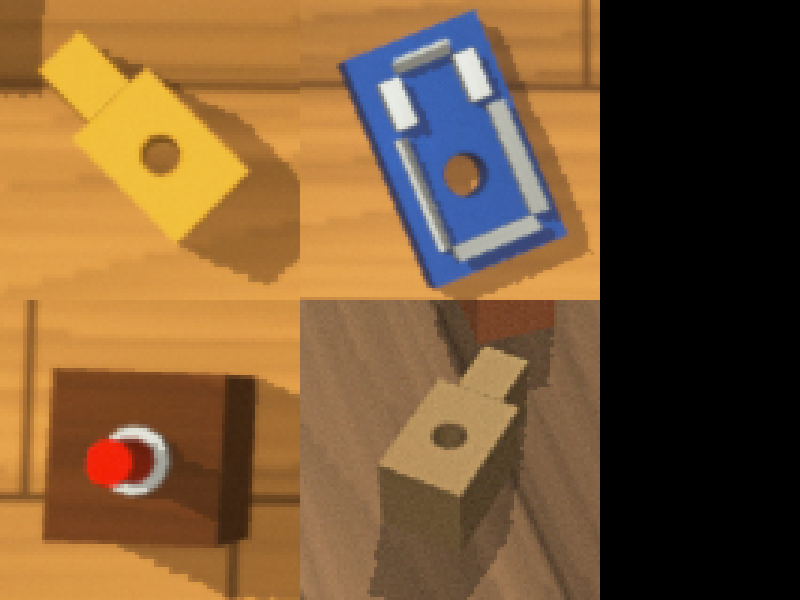

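The crop confirms the small T-shaped ochre brick with its hole (nib up-left), the nest (narrow end up, white blocks), and the rod in its stand. Next I measure them.

```bash
cat > meas.py <<'E'
from h import *
def cont(m):
    cs,_=cv2.findContours(m.astype(np.uint8),cv2.RETR_EXTERNAL,cv2.CHAIN_APPROX_NONE)
    return max(cs,key=cv2.contourArea)[:,0]
def rect(c,m,z):
    P=onz(c,cont(m),z)[:,:2]
    (x,y),(w,h),a=cv2.minAreaRect((P*1000).astype(np.float32))
    if w<h:w,h,a=h,w,a+90
    return np.array([x,y])/1e3,w,h,a
def ochre(hsv):return (abs(hsv[...,0].astype(int)-22)<=2)&(hsv[...,2]>222)
E
python3 - <<'E'
from meas import *
t=eyes.capture("top");s=eyes.capture("side")
H=cv2.cvtColor(t["color"],cv2.COLOR_RGB2HSV);HS=cv2.cvtColor(s["color"],cv2.COLOR_RGB2HSV)
for n,p in(("small",(278,250)),("big",(305,345))):
    m=blob(ochre(H),p);print(n,rect(t,m,.055),"hull/nib mean",onz(t,np.argwhere(m)[:,::-1].mean(0),.055))
    c=cont(m);f=np.zeros(m.shape,np.uint8);cv2.drawContours(f,[c],-1,1,-1);h=np.argwhere((f>0)&~m&(cv2.erode(f,np.ones((5,5)))>0))[:,::-1]
    print(" hole",h.mean(0),len(h),onz(t,h.mean(0),.055),onz(t,h.mean(0),.0))
b=(abs(H[...,0].astype(int)-110)<8)&(H[...,1]>100)
b=blob(b,(403,227));print("nest",rect(t,b,.028), rect(t,b,0))
f=np.zeros(b.shape,np.uint8);cv2.drawContours(f,[cont(b)],-1,1,-1)
hole=(f>0)&(H[...,0]<30)&(H[...,1]>90);h=np.argwhere(blob(hole,(434,262)))[:,::-1];print(" hole",h.mean(0),len(h),onz(t,h.mean(0),.028))
w=(f>0)&(H[...,1]<60)&(H[...,2]>225);h=np.argwhere(w)[:,::-1];print(" white",len(h),onz(t,h.mean(0),.046))
r=(H[...,0]<8)&(H[...,1]>225)&(H[...,2]>200);r[:, :130]=0
rr=np.argwhere(blob(r,(154,293)))[:,::-1];x0,r0=cv2.minEnclosingCircle(rr.astype(np.float32));print("red",rr.mean(0),x0,r0,onz(t,rr.mean(0),.141),len(rr))
st=((H[...,0]<16)&(H[...,2]<150)&(H[...,2]>95)&(H[...,1]>150));st=blob(st,(145,305));print("stand",rect(t,st,.085))
w=np.zeros(b.shape,bool);w[275:315,135:192]=((H[...,1]<70)&(H[...,2]>110))[275:315,135:192]
w=np.argwhere(w)[:,::-1];e=cv2.fitEllipse(cont(np.isin(np.arange(480*640).reshape(480,640),w[:,1]*640+w[:,0])));print("collar",e,onz(t,[e[0]],.091))
# side
r=(HS[...,0]<8)|(HS[...,0]>172);r&=(HS[...,1]>190)&(HS[...,2]>80);R=np.argwhere(blob(r,(240,142)))[:,::-1];print("side red",R.min(0),R.max(0),len(R));
for P in([0,0,.141],[0,0,.091]):pass
for P in (onz(t,rr.mean(0),.141),):print(proj(s,P),proj(s,P-[0,0,.05]))
E
```

```text
small (array([0.5376051 , 0.05014025]), 117.91189575195312, 54.52124786376953, 45.736480712890625) hull/nib mean [[0.53334634 0.04482764 0.055     ]]
 hole [290.05 248.69] 100 [[0.52410284 0.0356113  0.055     ]] [[0.52710973 0.03685197 0.        ]]
big (array([ 0.35001352, -0.00184041]), 171.59349060058594, 79.52685546875, 87.64779663085938) hull/nib mean [[ 0.34953603 -0.01057908  0.055     ]]
 hole [320.24770642 336.11009174] 218 [[ 0.34903528 -0.02769421  0.055     ]] [[ 0.34366014 -0.02948454  0.        ]]
nest (array([ 0.52032849, -0.25792068]), 168.6151885986328, 101.12002563476562, 22.280948638916016) (array([ 0.52173425, -0.26429401]), 172.63072204589844, 103.52816772460938, 22.280927658081055)
 hole [433.43859649 261.89473684] 114 [[ 0.50184573 -0.26357463  0.028     ]]
 white 178 [[ 0.56058668 -0.24091416  0.046     ]]
red [153.28070175 292.68421053] (153.36842346191406, 292.90789794921875) 6.105489730834961 [[0.43451786 0.28542003 0.141     ]] 114
stand (array([0.42276819, 0.25277393]), 251.72113037109375, 112.49195861816406, 69.50859069824219)
collar ((159.9030303955078, 292.3705749511719), (16.36795425415039, 17.561113357543945), 76.99708557128906) [[0.4339977  0.28567824 0.091     ]]
side red [0 0] [639 479] 307193
[[238.34612305 135.49312928]] [[241.14202144 153.52720839]]
```

```bash
cat > go.py <<'E'
import sys
from h import *
from scipy.spatial.transform import Rotation as Ro
# go.py x y z jawyaw_deg : needed turn (tool rotvec) and shift (cm, tool axes after the turn)
x,y,z,a=map(float,sys.argv[1:5]);s=bot.observe()
R=Ro.from_euler("xyz",s["tool_rot"]);M=R.as_matrix()
best=None
for k in(0,180):
    j=np.radians(a+k);Y=np.array([np.cos(j),np.sin(j),0]);X=np.array([0,0,-1.]);T=np.c_[X,Y,np.cross(X,Y)]
    v=(R.inv()*Ro.from_matrix(T)).as_rotvec()
    print("turn",np.round(v,3),"shift after turn",np.round(100*T.T@(np.array([x,y,z])-s["ee_pos"]),2))
print("pos",np.round(s["ee_pos"],4),"jaw yaw",np.degrees(np.arctan2(M[1,1],M[0,1])).round(2),"x",M[:,0].round(3),"q7",s["q"][6].round(2),"open",s["opening"].round(4),"F",np.round(s["ft_force"],2),"t",s["time"])
E
python3 go.py .5330 .0452 .16 135.7
```

```text
turn [-1.204e+00 -0.000e+00  1.000e-03] shift after turn [  9.6  -59.17 -22.54]
turn [1.937e+00 1.000e-03 0.000e+00] shift after turn [ 9.6  59.17 22.54]Traceback (most recent call last):
  File "go.py", line 12, in <module>
    print("pos",np.round(s["ee_pos"],4),"jaw yaw",np.degrees(np.arctan2(M[1,1],M[0,1])).round(2),"x",M[:,0].round(3),"q7",s["q"][6].round(2),"open",s["opening"].round(4),"F",np.round(s["ft_force"],2),"t",s["time"])
                                                                                                                                                    ^^^^^^^^^^^^^^^^^^
AttributeError: 'float' object has no attribute 'round'
```

```bash
sed -i 's/s\["opening"\].round(4)/round(s["opening"],4)/' go.py
```

move_arm:
  plan:
    - [-0.12,0,0,0,0,0,8.54]
    - [-0.12,0,0,0,0,0,8.54]
    - [-0.12,0,0,0,0,0,8.54]
    - [-0.12,0,0,0,0,0,8.54]
    - [-0.12,0,0,0,0,0,8.54]
    - [-0.12,0,0,0,0,0,8.54]
    - [-0.12,0,0,0,0,0,8.54]
    - [-0.12,0,0,0,0,0,8.54]
    - [-0.12,0,0,0,0,0,8.54]
    - [-0.124,0,0,0,0,0,8.54]

```text
time: 1.13
ee_pos: [0.2671, 0.6198, 0.2562]
tool_rot: [-2.428, 1.571, -1.625]
ft_force: [0.4, -0.1, -0.4]
opening: 0.0853
```

move_arm:
  plan:
    - [0,0,0,0,-3.7,-1.4,8.54]
    - [0,0,0,0,-3.7,-1.4,8.54]
    - [0,0,0,0,-3.7,-1.4,8.54]
    - [0,0,0,0,-3.7,-1.4,8.54]
    - [0,0,0,0,-3.7,-1.4,8.54]
    - [0,0,0,0,-3.7,-1.4,8.54]
    - [0,0,0,0,-3.7,-1.4,8.54]
    - [0,0,0,0,-3.7,-1.4,8.54]
    - [0,0,0,0,-3.7,-1.4,8.54]
    - [0,0,0,0,-3.7,-1.4,8.54]
    - [0,0,0,0,-3.7,-1.4,8.54]
    - [0,0,0,0,-3.7,-1.4,8.54]

```text
time: 2.13
ee_pos: [0.4678, 0.1876, 0.2566]
tool_rot: [-0.301, 1.57, 0.496]
ft_force: [0.5, 1.1, 0.1]
opening: 0.0852
```

```bash
python3 go.py .5329 .0450 .16 135.7
```

```text
turn [-0.     0.001  0.   ] shift after turn [  9.66 -14.62  -5.66]
turn [ 3.141e+00  0.000e+00 -1.000e-03] shift after turn [ 9.66 14.62  5.66]
pos [0.4678 0.1876 0.2566] jaw yaw 135.68 x [ 0.001  0.    -1.   ] q7 1.85 open 0.0852 F [0.55 1.08 0.13] t 2.1333
```

move_arm:
  plan:
    - [0,0,0,0,-3.69,-1.43,8.54]
    - [0,0,0,0,-3.69,-1.43,8.54]
    - [0,0,0,0,-3.69,-1.43,8.54]
    - [0,0,0,0,-3.69,-1.43,8.54]
    - [0,0,0,2.4,0,0,8.54]
    - [0,0,0,2.4,0,0,8.54]
    - [0,0,0,2.4,0,0,8.54]
    - [0,0,0,2.4,0,0,8.54]
    - [0,0,0,0,0,0,8.54]
    - [0,0,0,0,0,0,8.54]
    - [0,0,0,0,0,0,8.54]

```text
time: 3.05
ee_pos: [0.5337, 0.0456, 0.1615]
tool_rot: [-0.608, 1.569, 0.189]
ft_force: [0.7, -0.3, -0.4]
opening: 0.0855
```

```bash
python3 go.py .5329 .0450 .049 135.7
python3 - <<'E'
from h import *
c=eyes.capture("wrist");np.savez("w1.npz",**c);print(c["K"].round(1).tolist(),c["T"].round(3).tolist());cv2.imwrite("pics/w1.png",c["color"][...,::-1])
E
```

```text
turn [-0.     0.001  0.001] shift after turn [11.25  0.02 -0.1 ]
turn [ 3.141e+00  1.000e-03 -2.000e-03] shift after turn [11.25 -0.02  0.1 ]
pos [0.5337 0.0456 0.1615] jaw yaw 135.68 x [ 0.001  0.    -1.   ] q7 2.18 open 0.0855 F [ 0.7  -0.26 -0.39] t 3.05
[[371.6, 0.0, 324.5], [0.0, 371.6, 244.7], [0.0, 0.0, 1.0]] [[-0.716, -0.663, -0.219, 0.479], [0.698, -0.681, -0.221, -0.01], [-0.002, -0.311, 0.95, 0.279], [0.0, 0.0, 0.0, 1.0]]
```

View pics/w1.png

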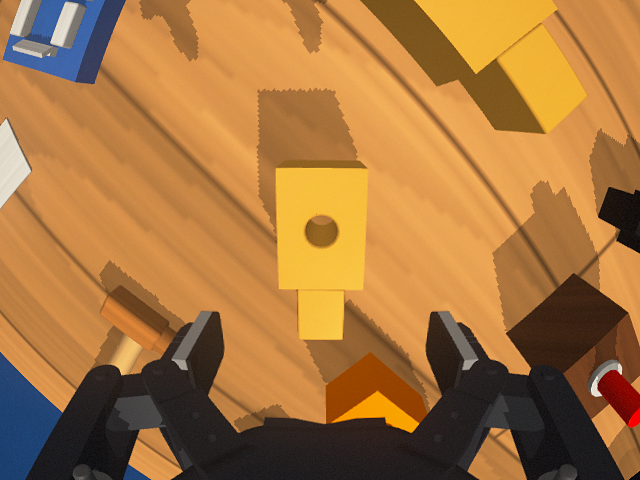

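Wrist view: the ochre brick is centred between the fingers (hole at 321,231), nib toward the gripper body, and the fingers are clear of everything. Descend and grip.

move_arm:
  plan:
    - [0,0,0,3.5,0,-0.1,8.54]
    - [0,0,0,3.5,0,0,8.54]
    - [0,0,0,2.2,0,0,8.54]
    - [0,0,0,1.4,0,0,8.54]
    - [0,0,0,0.7,0,0,8.54]
    - [0,0,0,0,0,0,8.54]
    - [0,0,0,0,0,0,8.54]
    - [0,0,0,0,0,0,8.54]
  newtons: 60

```text
time: 3.77
ee_pos: [0.5336, 0.0449, 0.0489]
tool_rot: [-0.608, 1.568, 0.189]
ft_force: [-0.4, 0.4, 0.2]
opening: 0.0856
```

move_arm:
  plan:
    - [0,0,0,0,0,0,4.5]
    - [0,0,0,0,0,0,4.5]
    - [0,0,0,0,0,0,4.5]
    - [0,0,0,0,0,0,4.5]
    - [0,0,0,0,0,0,4.5]
    - [0,0,0,0,0,0,4.5]
    - [0,0,0,0,0,0,4.5]
    - [0,0,0,0,0,0,4.5]

```text
time: 4.43
ee_pos: [0.5337, 0.0445, 0.0487]
tool_rot: [-0.754, 1.568, 0.043]
ft_force: [0.4, -0.6, 8.4]
opening: 0.055
```

```bash
python3 go.py .5329 .0450 .2 135.7
```

```text
turn [-0.001  0.002  0.002] shift after turn [-15.13   0.09  -0.02]
turn [ 3.141e+00  3.000e-03 -4.000e-03] shift after turn [-15.13  -0.09   0.02]
pos [0.5337 0.0445 0.0487] jaw yaw 135.64 x [ 0.003  0.    -1.   ] q7 2.19 open 0.055 F [ 0.36 -0.58  8.44] t 4.4333
```

Gripped (55 mm). Lift, while refining the nest from both initial views.

move_arm:
  plan:
    - [0,0,0,-0.5,0,0,4.5]
    - [0,0,0,-1,0,0,4.5]
    - [0,0,0,-2,0,0,4.5]
    - [0,0,0,-3,0,0,4.5]
    - [0,0,0,-3,0,0,4.5]
    - [0,0,0,-2,0,0,4.5]
    - [0,0,0,-1,0,0,4.5]
    - [0,0,0,-0.5,0,0,4.5]
    - [0,0,0,0,0,0,4.5]
    - [0,0,0,0,0,0,4.5]

```text
time: 5.27
ee_pos: [0.5312, 0.0447, 0.1761]
tool_rot: [2.501, 1.568, -2.985]
ft_force: [-0.1, -0.2, -7.2]
opening: 0.0551
```

```bash
python3 - <<'E'
from meas import *
for n,seed in(("top",(403,227)),("side",(316,383))):
    c=eyes.capture(n);C=c["color"];H=cv2.cvtColor(C,cv2.COLOR_RGB2HSV)
    b=(abs(H[...,0].astype(int)-110)<12)&(H[...,1]>100)
    x,y,w,h=(385,200,90,110) if n=="top" else (295,310,135,120)
    z=np.zeros_like(b);z[y:y+h,x:x+w]=1;b&=z
    v=H[...,2][b];print(n,"V hist",np.histogram(v,bins=12))
    from math import nan
    thr,_=cv2.threshold(v.reshape(-1,1),0,255,cv2.THRESH_OTSU)
    for lim in(0,thr):
        m=b&(H[...,2]>lim);k=cv2.approxPolyDP(cv2.convexHull(cont(m)),4,True)[:,0];print(lim,rect(c,m,.028),"\n",np.c_[k,onz(c,k,.028)[:,:2]].round(4).tolist())
    # steel edges
    f=np.zeros(b.shape,np.uint8);cv2.drawContours(f,[cv2.convexHull(cont(b))],-1,1,-1)
    s=(f>0)&(H[...,1]<70);nn,l,st,ce=cv2.connectedComponentsWithStats(s.astype(np.uint8))
    for i in range(1,nn):
        if st[i,4]>15:print(" steel",st[i,4],ce[i].round(1),onz(c,ce[i],.046)[0,:2].round(4),C[l==i].mean(0).round())
    cv2.imwrite(f"pics/nest_{n}.png",cv2.resize(C[y:y+h,x:x+w,::-1],None,fx=5,fy=5,interpolation=cv2.INTER_CUBIC))
E
python3 go.py .5158 -.256 .17 112.3
```

```text
top V hist (array([ 12,  25,  27,  16, 240, 185,  75,  42,  42, 183, 968, 716]), array([ 85.        ,  94.08333333, 103.16666667, 112.25      ,
       121.33333333, 130.41666667, 139.5       , 148.58333333,
       157.66666667, 166.75      , 175.83333333, 184.91666667,
       194.        ]))
0 (array([ 0.52028278, -0.2575376 ]), 168.6193084716797, 101.66261291503906, 22.10132598876953) 
 [[437.0, 208.0, 0.6154, -0.2716], [467.0, 282.0, 0.4607, -0.334], [424.0, 298.0, 0.4266, -0.2435], [394.0, 226.0, 0.576, -0.1806]]
155.0 (array([ 0.51954816, -0.26138318]), 120.01164245605469, 57.81549835205078, 23.483179092407227) 
 [[429.0, 225.0, 0.5792, -0.2545], [455.0, 274.0, 0.4771, -0.3088], [433.0, 284.0, 0.4558, -0.2625], [416.0, 250.0, 0.5263, -0.2269], [414.0, 230.0, 0.5682, -0.2228]]
 steel 263 [430.1 226. ] [ 0.5754 -0.2528] [185. 188. 186.]
 steel 151 [412.2 238.4] [ 0.5492 -0.2154] [210. 213. 211.]
 steel 635 [441.3 267.1] [ 0.4908 -0.2756] [171. 174. 170.]
side V hist (array([   5,   35,   44,  108,  621,  185,   44,   16,   28,  740, 1117,
        174]), array([ 51.        ,  57.416
[... 427 characters left out ...]
.0, 0.5336, -0.2234], [381.0, 337.0, 0.5722, -0.2173]]
98.0 (array([ 0.52414917, -0.26011002]), 121.48724365234375, 54.065948486328125, 22.313709259033203) 
 [[381.0, 337.0, 0.5722, -0.2173], [393.0, 353.0, 0.5798, -0.2529], [383.0, 371.0, 0.5501, -0.2785], [349.0, 399.0, 0.4783, -0.3064], [330.0, 376.0, 0.4619, -0.259]]
 steel 64 [370.8 343.4] [ 0.545  -0.2322] [97. 96. 93.]
 steel 55 [387.7 361.2] [ 0.5595 -0.2722] [144. 144. 138.]
turn [ 0.408 -0.003 -0.001] shift after turn [  0.57 -27.23 -12.82]
turn [-2.733e+00  2.000e-03 -4.000e-03] shift after turn [ 0.57 27.23 12.82]
pos [0.5311 0.0446 0.1757] jaw yaw 135.68 x [-0.003 -0.001 -1.   ] q7 2.18 open 0.0551 F [-0.53 -0.62 -6.36] t 5.3667
```

Run:
```python
from meas import *
d=np.array([np.cos(np.radians(22.2)),np.sin(np.radians(22.2))])
for n,thr in(("top",(0,135,150,165)),("side",(0,98,106))):
    c=eyes.capture(n);C=c["color"];H=cv2.cvtColor(C,cv2.COLOR_RGB2HSV)
    b=(abs(H[...,0].astype(int)-110)<12)&(H[...,1]>100)
    x,y,w,h=(385,200,90,110) if n=="top" else (295,310,135,120)
    z=np.zeros_like(b);z[y:y+h,x:x+w]=1;b&=z
    for t in thr:
        m=cv2.morphologyEx((b&(H[...,2]>t)).astype(np.uint8),cv2.MORPH_CLOSE,np.ones((3,3)))
        P=onz(c,np.argwhere(m)[:,::-1],.028)[:,:2]*1000
        (cx,cy),s,a=cv2.minAreaRect(P.astype(np.float32))
        if s[0]<s[1]:a+=90
        print(n,t,np.round([cx,cy],1),np.round(s,1),round(a,1),"origin",(np.array([cx,cy])-20*d).round(1))
```

```text
top 0 [ 520.3 -257.5] [168.6 101.7] 22.1 origin [ 501.8 -265.1]
top 135 [ 520.7 -258.4] [168.6  99.7] 22.1 origin [ 502.1 -266. ]
top 150 [ 520.8 -258.8] [168.6  98.7] 22.1 origin [ 502.3 -266.4]
top 165 [ 520.9 -258.9] [168.3  98.6] 22.3 origin [ 502.4 -266.5]
side 0 [ 520.6 -264.2] [175.2 104.9] 22.3 origin [ 502.1 -271.8]
side 98 [ 522.5 -260.4] [168.8  99.3] 22.3 origin [ 504. -268.]
side 106 [ 522.4 -260.2] [168.8  98.7] 22.3 origin [ 503.9 -267.7]
```

View pics/nest_top.png

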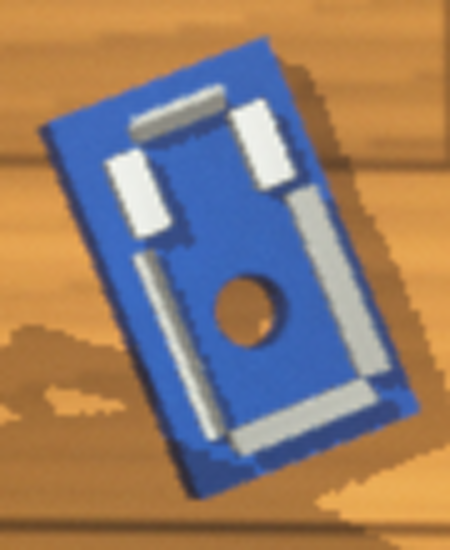

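move_arm:
  plan:
    - [0.102,0,0,0,0,0,4.5]
    - [0.102,0,0,0,0,0,4.5]
    - [0.102,0,0,0,0,0,4.5]
    - [0.102,0,0,0,0,0,4.5]
    - [0,0,0,0,-2,-1,4.5]
    - [0,0,0,0,-3.5,-1.7,4.5]
    - [0,0,0,0,-3.5,-1.7,4.5]
    - [0,0,0,0,-3.5,-1.7,4.5]
    - [0,0,0,0,-3.5,-1.7,4.5]
    - [0,0,0,0,-3.5,-1.7,4.5]
    - [0,0,0,0,-3.5,-1.7,4.5]
    - [0,0,0,0,-2.5,-1,4.5]

```text
time: 6.47
ee_pos: [0.5143, -0.2419, 0.1767]
tool_rot: [-2.761, 1.569, -2.375]
ft_force: [0.9, -1.4, -6.5]
opening: 0.0547
```

move_arm:
  plan:
    - [0,0,0,0,-1.5,-0.5,4.5]
    - [0,0,0,0,-0.5,-0.3,4.5]
    - [0,0,0,2,0,0,4.5]
    - [0,0,0,2,0,0,4.5]
    - [0,0,0,0,0,0,4.5]
    - [0,0,0,0,0,0,4.5]
    - [0,0,0,0,0,0,4.5]
    - [0,0,0,0,0,0,4.5]

```text
time: 7.13
ee_pos: [0.5172, -0.2589, 0.1384]
tool_rot: [-0.67, 1.569, -0.28]
ft_force: [0.6, 0.4, -7.1]
opening: 0.0548
```

```bash
python3 go.py .5152 -.2618 .13 112.25
python3 - <<'E'
from meas import *
for n in("top","side"):
    c=eyes.capture(n);cv2.imwrite(f"pics/h_{n}.png",c["color"][...,::-1])
a=cv2.imread("pics/h_top.png")[150:350,330:530];b=cv2.imread("pics/h_side.png")[230:450,260:460]
cv2.imwrite("pics/h.png",np.hstack([cv2.resize(a,(400,400)),cv2.resize(b,(400,440))[:400]]))
E
```

```text
turn [0.001 0.001 0.001] shift after turn [ 0.84 -0.19 -0.3 ]
turn [-3.14e+00 -2.00e-03  2.00e-03] shift after turn [0.84 0.19 0.3 ]
pos [ 0.5172 -0.2589  0.1384] jaw yaw 112.33 x [ 0.002 -0.001 -1.   ] q7 2.44 open 0.0548 F [ 0.59  0.43 -7.09] t 7.1333
```

View pics/h.png

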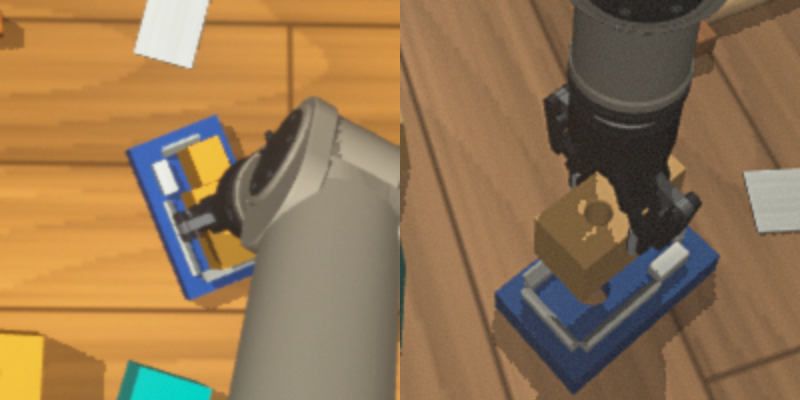

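View: brick held level and aligned over the nest, nib toward the nest's narrow end. Apply the correction, then check the hole against the nest in the side view.

move_arm:
  plan:
    - [0,0,0,0.5,-0.2,-0.3,4.5]
    - [0,0,0,0.8,0,0,4.5]
    - [0,0,0,0.8,0,0,4.5]
    - [0,0,0,0,0,0,4.5]
    - [0,0,0,0,0,0,4.5]
    - [0,0,0,0,0,0,4.5]
    - [0,0,0,0,0,0,4.5]

```text
time: 7.82
ee_pos: [0.5145, -0.2621, 0.1164]
tool_rot: [-0.71, 1.57, -0.321]
ft_force: [-0.3, -0.5, -6.2]
opening: 0.0552
```

```bash
python3 go.py .5152 -.2618 .1 112.25
python3 - <<'E'
from meas import *
c=eyes.capture("side");C=c["color"];z=bot.observe()["ee_pos"][2]-.0487
p=proj(c,[.503,-.267,z+.055])[0];print("expected hole px",p)
x,y=int(p[0])-22,int(p[1])-18
G=cv2.cvtColor(C,cv2.COLOR_RGB2GRAY)[y:y+36,x:x+44]
H=cv2.cvtColor(C,cv2.COLOR_RGB2HSV)[y:y+36,x:x+44];print("hue/val at centre",H[18,22],H[18,8])
cv2.imwrite("pics/hole.png",cv2.resize(C[y:y+36,x:x+44,::-1],None,fx=12,fy=12,interpolation=0))
E
```

```text
turn [0.001 0.    0.   ] shift after turn [1.64 0.   0.07]
turn [-3.141 -0.     0.   ] shift after turn [ 1.64 -0.   -0.07]
pos [ 0.5145 -0.2621  0.1164] jaw yaw 112.3 x [ 0. -0. -1.] q7 2.45 open 0.0552 F [-0.29 -0.54 -6.17] t 7.8167
expected hole px [357.79907432 345.31904352]
hue/val at centre [ 18 124 109] [ 17 131 123]
```

View pics/hole.png

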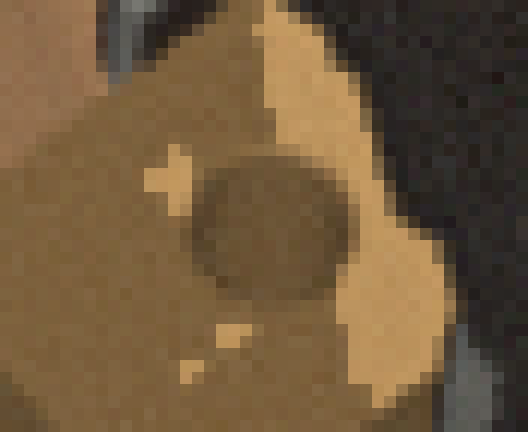

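The hole is at pixel (357.4,345.5) against an expected (357.8,345.3), so it is aligned. Lower slowly.

move_arm:
  plan:
    - [0,0,0,0.7,0,0,4.5]
    - [0,0,0,0.6,0,0,4.5]
    - [0,0,0,0.4,0,0,4.5]
    - [0,0,0,0.3,0,0,4.5]
    - [0,0,0,0.3,0,0,4.5]
    - [0,0,0,0.3,0,0,4.5]
    - [0,0,0,0.3,0,0,4.5]
    - [0,0,0,0.3,0,0,4.5]
    - [0,0,0,0.3,0,0,4.5]
    - [0,0,0,0,0,0,4.5]
    - [0,0,0,0,0,0,4.5]

```text
time: 8.78
ee_pos: [0.5142, -0.262, 0.0812]
tool_rot: [2.459, 1.571, 2.848]
ft_force: [0.4, 0.0, -5.6]
opening: 0.055
```

```bash
python3 go.py .5152 -.2618 .0767 112.25
```

```text
turn [ 0.001 -0.    -0.   ] shift after turn [ 0.45 -0.02  0.1 ]
turn [-3.141  0.    -0.   ] shift after turn [ 0.45  0.02 -0.1 ]
pos [ 0.5142 -0.262   0.0812] jaw yaw 112.3 x [-0.  0. -1.] q7 2.46 open 0.055 F [ 0.41  0.02 -5.59] t 8.7833
```

No resistance, and already inside the edges. Last few millimetres.

move_arm:
  plan:
    - [0,0,0,0.15,0,0,4.5]
    - [0,0,0,0.15,0,0,4.5]
    - [0,0,0,0.1,0,0,4.5]
    - [0,0,0,0.1,0,0,4.5]
    - [0,0,0,0,0,0,4.5]
    - [0,0,0,0,0,0,4.5]

```text
time: 9.28
ee_pos: [0.5143, -0.262, 0.0768]
tool_rot: [0.867, 1.571, 1.256]
ft_force: [-3.4, 1.4, 3.3]
opening: 0.0552
```

```bash
python3 go.py .5152 -.2618 .0767 112.25
```

```text
turn [ 0.001  0.    -0.   ] shift after turn [ 0.01 -0.02  0.09]
turn [-3.141  0.     0.   ] shift after turn [ 0.01  0.02 -0.09]
pos [ 0.5143 -0.262   0.0768] jaw yaw 112.29 x [ 0.  0. -1.] q7 2.46 open 0.0552 F [-3.41  1.44  3.32] t 9.2833
```

Contact at the expected height. Release, then rise.

move_arm:
  plan:
    - [0,0,0,0,0,0,5.8]
    - [0,0,0,0,0,0,6.4]
    - [0,0,0,0,0,0,7.5]
    - [0,0,0,0,0,0,8.54]
    - [0,0,0,0,0,0,8.54]
    - [0,0,0,0,0,0,8.54]
    - [0,0,0,-1,0,0,8.54]
    - [0,0,0,-2,0,0,8.54]
    - [0,0,0,-3,0,0,8.54]
    - [0,0,0,-4,0,0,8.54]
    - [0,0,0,-4,0,0,8.54]
    - [0,0,0,-4,0,0,8.54]

```text
time: 10.28
ee_pos: [0.5138, -0.262, 0.2588]
tool_rot: [-1.126, 1.571, -0.737]
ft_force: [1.1, 0.5, -0.2]
opening: 0.0852
```

```bash
python3 go.py .434 .2855 .25 112.25
```

```text
turn [0. 0. 0.] shift after turn [ 0.88 53.69 13.35]
turn [-3.141 -0.     0.   ] shift after turn [  0.88 -53.69 -13.35]
pos [ 0.5138 -0.262   0.2588] jaw yaw 112.27 x [ 0. -0. -1.] q7 2.4 open 0.0852 F [ 1.08  0.46 -0.17] t 10.2833
```

move_arm:
  plan:
    - [0,0,0,0,3.84,0.95,8.54]
    - [0,0,0,0,3.84,0.95,8.54]
    - [0,0,0,0,3.84,0.95,8.54]
    - [0,0,0,0,3.84,0.95,8.54]
    - [0,0,0,0,3.84,0.95,8.54]
    - [0,0,0,0,3.84,0.95,8.54]
    - [0,0,0,0,3.84,0.95,8.54]
    - [0,0,0,0,3.84,0.95,8.54]
    - [0,0,0,0,3.84,0.95,8.54]
    - [0,0,0,0,3.84,0.95,8.54]
    - [0,0,0,0,3.84,0.95,8.54]
    - [0,0,0,0,3.84,0.95,8.54]

```text
time: 11.28
ee_pos: [0.4444, 0.2092, 0.2573]
tool_rot: [-0.12, 1.569, 0.269]
ft_force: [0.8, 0.1, -0.2]
opening: 0.0855
```

```bash
python3 go.py .434 .2855 .25 112.25
cat > seat.py <<'E'
from meas import *
im=[]
for n,(x,y) in(("top",(390,210)),("side",(310,290))):
    c=eyes.capture(n);C=c["color"];H=cv2.cvtColor(C,cv2.COLOR_RGB2HSV)
    zt=.083;p=proj(c,[.503,-.267,zt])[0].astype(int)
    v=222 if n=="top" else 140
    m=(abs(H[...,0].astype(int)-(22 if n=="top" else 18))<=3)&(H[...,2]>v)&(H[...,1]>90)
    z=np.zeros_like(m);z[p[1]-55:p[1]+55,p[0]-60:p[0]+60]=1;m&=z
    m=cv2.morphologyEx(m.astype(np.uint8),cv2.MORPH_OPEN,np.ones((3,3)))
    r=rect(c,m,zt);a=np.radians(r[3]);print(n,p,"top face",r,"origin",(r[0]-.02*np.array([np.cos(a),np.sin(a)])).round(4))
    im.append(cv2.resize(C[p[1]-50:p[1]+50,p[0]-50:p[0]+50,::-1],(400,400),interpolation=cv2.INTER_CUBIC))
cv2.imwrite("pics/seat.png",np.hstack(im))
E
python3 seat.py
```

```text
turn [0.    0.001 0.   ] shift after turn [0.73 7.45 1.93]
turn [-3.141e+00 -0.000e+00  2.000e-03] shift after turn [ 0.73 -7.45 -1.93]
pos [0.4444 0.2092 0.2573] jaw yaw 112.27 x [ 0.001  0.    -1.   ] q7 1.37 open 0.0855 F [ 0.82  0.05 -0.23] t 11.2833
top [441 260] top face (array([ 0.51858588, -0.25754861]), 118.08032989501953, 54.64995574951172, 22.101972579956055) origin [ 0.5001 -0.2651]
side [356 357] top face (array([ 0.51964935, -0.25811758]), 119.83325958251953, 58.10231399536133, 22.17293930053711) origin [ 0.5011 -0.2657]
```

View pics/seat.png

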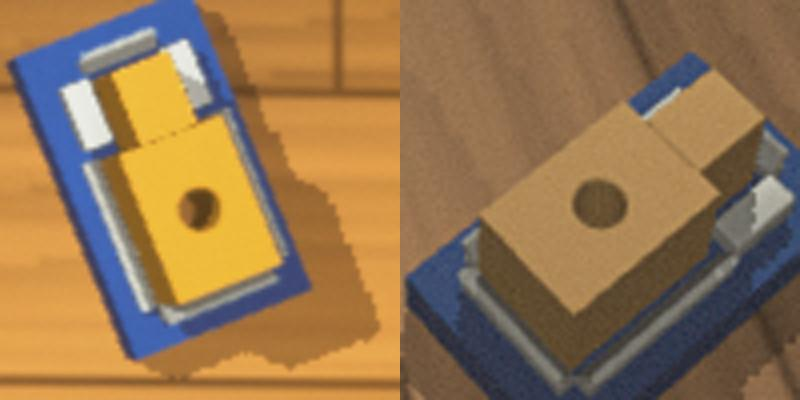

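The brick is seated flat, nib in the narrow end, level inside the edges; hole ≈ (0.501,-0.266). Now the rod.

move_arm:
  plan:
    - [0,0,0,0,3.8,0.97,8.54]
    - [0,0,0,0,3.8,0.97,8.54]
    - [0,0,0,3,0,0,8.54]
    - [0,0,0,2,0,0,8.54]
    - [0,0,0,0.9,0,0,8.54]
    - [0,0,0,0,0,0,8.54]
    - [0,0,0,0,0,0,8.54]
    - [0,0,0,0,0,0,8.54]

```text
time: 12.05
ee_pos: [0.435, 0.2851, 0.1987]
tool_rot: [0.172, 1.569, 0.56]
ft_force: [0.6, 0.3, 1.1]
opening: 0.0859
```

```bash
python3 go.py .434 .2855 .126 112.25;python3 - <<'E'
from meas import *
c=eyes.capture("side");H=cv2.cvtColor(c["color"],cv2.COLOR_RGB2HSV)
m=((H[...,0]<8)|(H[...,0]>172))&(H[...,1]>190)&(H[...,2]>80);m[:120]=0;m[165:]=0;m[:,:225]=0;m[:,260:]=0
R=np.argwhere(m)[:,::-1];print("side red",len(R),R.min(0),R.max(0),R.mean(0),"expected mid",proj(c,[.4342,.2855,.116]),proj(c,[.4342,.2855,.141]),proj(c,[.4342,.2855,.091]))
E
```

```text
turn [-0.     0.002 -0.   ] shift after turn [ 7.27  0.07 -0.08]
turn [ 3.141e+00 -1.000e-03 -3.000e-03] shift after turn [ 7.27 -0.07  0.08]
pos [0.435  0.2851 0.1987] jaw yaw 112.23 x [ 0.002  0.001 -1.   ] q7 1.21 open 0.0859 F [0.6  0.29 1.13] t 12.05
side red 11 [236 138] [244 155] [239.72727273 145.45454545] expected mid [[239.62058633 144.67283126]] [[238.19580675 135.49963276]] [[240.99686133 153.5337413 ]]
```

move_arm:
  plan:
    - [0,0,0,2.5,0.05,-0.06,8.54]
    - [0,0,0,2.2,0,0,8.54]
    - [0,0,0,1.5,0,0,8.54]
    - [0,0,0,0.8,0,0,8.54]
    - [0,0,0,0.27,0,0,8.54]
    - [0,0,0,0,0,0,8.54]
    - [0,0,0,0,0,0,8.54]
    - [0,0,0,0,0,0,8.54]
  newtons: 50

```text
time: 12.77
ee_pos: [0.434, 0.286, 0.1258]
tool_rot: [0.264, 1.569, 0.653]
ft_force: [0.2, -0.4, -0.1]
opening: 0.0855
```

move_arm:
  plan:
    - [0,0,0,0,0,0,6]
    - [0,0,0,0,0,0,4]
    - [0,0,0,0,0,0,3]
    - [0,0,0,0,0,0,2]
    - [0,0,0,0,0,0,1.6]
    - [0,0,0,0,0,0,1.6]
    - [0,0,0,0,0,0,1.6]
    - [0,0,0,0,0,0,1.6]
    - [0,0,0,0,0,0,1.6]
    - [0,0,0,0,0,0,1.6]

```text
time: 13.6
ee_pos: [0.4335, 0.2853, 0.1248]
tool_rot: [-0.825, 1.571, -0.437]
ft_force: [0.2, -2.1, 4.6]
opening: 0.0229
```

```bash
python3 go.py .434 .2855 .126 112.25
```

```text
turn [0.001 0.    0.   ] shift after turn [-0.12 -0.01  0.06]
turn [-3.141 -0.     0.   ] shift after turn [-0.12  0.01 -0.06]
pos [0.4335 0.2853 0.1248] jaw yaw 112.28 x [ 0. -0. -1.] q7 1.19 open 0.0229 F [ 0.16 -2.14  4.6 ] t 13.6
```

move_arm:
  plan:
    - [0,0,0,-0.5,0,0,1.6]
    - [0,0,0,-1,0,0,1.6]
    - [0,0,0,-1.8,0,0,1.6]
    - [0,0,0,-2,0,0,1.6]
    - [0,0,0,-2,0,0,1.6]
    - [0,0,0,-2,0,0,1.6]
    - [0,0,0,-1.7,0,0,1.6]
    - [0,0,0,-1,0,0,1.6]
    - [0,0,0,-0.5,0,0,1.6]
    - [0,0,0,0,0,0,1.6]
    - [0,0,0,0,0,0,1.6]

```text
time: 14.52
ee_pos: [0.4329, 0.2853, 0.249]
tool_rot: [-2.915, 1.57, -2.525]
ft_force: [0.4, 0.6, -2.7]
opening: 0.0227
```

```bash
python3 go.py .501 -.2655 .245 112.25
```

```text
turn [ 0.001 -0.001  0.   ] shift after turn [  0.4  -53.55 -14.55]
turn [-3.141e+00 -0.000e+00 -2.000e-03] shift after turn [ 0.4  53.55 14.55]
pos [0.4329 0.2853 0.249 ] jaw yaw 112.31 x [-0.001 -0.001 -1.   ] q7 1.22 open 0.0227 F [ 0.44  0.63 -2.72] t 14.5167
```

move_arm:
  plan:
    - [0,0,0,0,-2,-0.5,1.6]
    - [0,0,0,0,-3.8,-1.03,1.6]
    - [0,0,0,0,-3.8,-1.03,1.6]
    - [0,0,0,0,-3.8,-1.03,1.6]
    - [0,0,0,0,-3.8,-1.03,1.6]
    - [0,0,0,0,-3.8,-1.03,1.6]
    - [0,0,0,0,-3.8,-1.03,1.6]
    - [0,0,0,0,-3.8,-1.03,1.6]
    - [0,0,0,0,-3.8,-1.03,1.6]
    - [0,0,0,0,-3.8,-1.03,1.6]
    - [0,0,0,0,-3.8,-1.03,1.6]
    - [0,0,0,0,-3.8,-1.03,1.6]

```text
time: 15.52
ee_pos: [0.4891, -0.1663, 0.2483]
tool_rot: [2.628, 1.569, 3.018]
ft_force: [1.3, 0.3, -3.7]
opening: 0.0233
```

move_arm:
  plan:
    - [0,0,0,0,-3.8,-1.03,1.6]
    - [0,0,0,0,-3,-0.9,1.6]
    - [0,0,0,0,-2,-0.5,1.6]
    - [0,0,0,0,-0.95,-0.3,1.6]
    - [0,0,0,0.9,0,0,1.6]
    - [0,0,0,1,0,0,1.6]
    - [0,0,0,0.8,0,0,1.6]
    - [0,0,0,0,0,0,1.6]
    - [0,0,0,0,0,0,1.6]
    - [0,0,0,0,0,0,1.6]

```text
time: 16.35
ee_pos: [0.502, -0.2642, 0.2226]
tool_rot: [1.307, 1.57, 1.698]
ft_force: [1.0, 0.7, -2.5]
opening: 0.023
```

```bash
python3 go.py .501 -.2655 .21 112.25
python3 - <<'E'
from meas import *
c=eyes.capture("side");C=c["color"];s=bot.observe()
e=s["ee_pos"];tip=e-[0,0,.1148];hm=[.501,-.2655,.083]
print("tip exp px",proj(c,tip),"collar exp",proj(c,e-[0,0,.0398]),"hole exp",proj(c,hm))
cv2.imwrite("pics/rod.png",cv2.resize(C[270:400,290:430,::-1],None,fx=5,fy=4.6,interpolation=cv2.INTER_CUBIC))
E
```

```text
turn [ 0.002  0.    -0.   ] shift after turn [ 1.26 -0.08 -0.14]
turn [-3.139e+00  1.000e-03  0.000e+00] shift after turn [1.26 0.08 0.14]
pos [ 0.502  -0.2642  0.2226] jaw yaw 112.39 x [-0.  0. -1.] q7 2.43 open 0.023 F [ 1.01  0.72 -2.48] t 16.35
tip exp px [[356.20192968 348.77479028]] collar exp [[359.05613352 323.49339487]] hole exp [[354.86528558 357.14473329]]
```

View pics/rod.png

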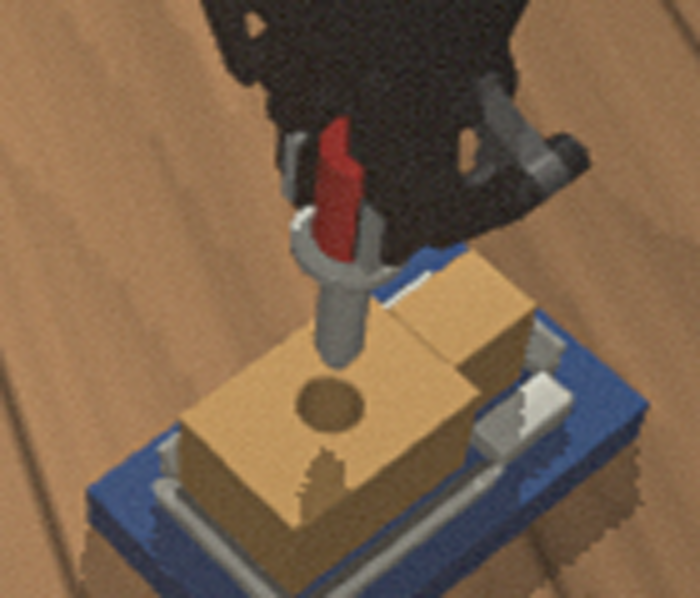

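Side view: tip at about (357.6,348.6), hole centre at (356.2,357.8). The camera bias cancels between the two, so the hole in arm coordinates ≈ (0.501,-0.2667). Correct and check once more in numbers.

```bash
python3 go.py .501 -.2667 .2 112.25
```

```text
turn [0.002 0.001 0.   ] shift after turn [ 2.29 -0.15 -0.19]
turn [-3.14e+00 -0.00e+00  1.00e-03] shift after turn [2.29 0.15 0.19]
pos [ 0.5022 -0.2646  0.2229] jaw yaw 112.36 x [ 0.001 -0.    -1.   ] q7 2.43 open 0.0228 F [-0.35 -0.48 -2.55] t 16.4
```

move_arm:
  plan:
    - [0,0,0,0,-0.17,-0.18,1.6]
    - [0,0,0,0.6,0,0,1.6]
    - [0,0,0,0.6,0,0,1.6]
    - [0,0,0,0.4,0,0,1.6]
    - [0,0,0,0.4,0,0,1.6]
    - [0,0,0,0.4,0,0,1.6]
    - [0,0,0,0.4,0,0,1.6]
    - [0,0,0,0.4,0,0,1.6]
    - [0,0,0,0.3,0,0,1.6]
    - [0,0,0,0,0,0,1.6]
    - [0,0,0,0,0,0,1.6]

```text
time: 17.32
ee_pos: [0.5007, -0.2674, 0.1874]
tool_rot: [2.395, 1.57, 2.785]
ft_force: [0.9, 0.0, -2.5]
opening: 0.0226
```

```bash
python3 go.py .501 -.2667 .1228 112.25
```

```text
turn [ 0.001 -0.    -0.   ] shift after turn [6.46 0.06 0.06]
turn [-3.141  0.    -0.   ] shift after turn [ 6.46 -0.06 -0.06]
pos [ 0.5007 -0.2674  0.1874] jaw yaw 112.3 x [-0.  0. -1.] q7 2.45 open 0.0226 F [ 0.95  0.01 -2.52] t 17.3167
```

The tip is about 10 mm into the hole with no contact. Continue in two stages.

move_arm:
  plan:
    - [0,0,0,0.4,0.03,0.03,1.6]
    - [0,0,0,0.4,0,0,1.6]
    - [0,0,0,0.4,0,0,1.6]
    - [0,0,0,0.4,0,0,1.6]
    - [0,0,0,0.4,0,0,1.6]
    - [0,0,0,0,0,0,1.6]

```text
time: 17.82
ee_pos: [0.5004, -0.2668, 0.1665]
tool_rot: [2.386, 1.569, 2.776]
ft_force: [-0.8, -0.2, -3.4]
opening: 0.0223
```

move_arm:
  plan:
    - [0,0,0,0.4,0,0,1.6]
    - [0,0,0,0.5,0,0,1.6]
    - [0,0,0,0.5,0,0,1.6]
    - [0,0,0,0.5,0,0,1.6]
    - [0,0,0,0.5,0,0,1.6]
    - [0,0,0,0.5,0,0,1.6]
    - [0,0,0,0.4,0,0,1.6]
    - [0,0,0,0.3,0,0,1.6]
    - [0,0,0,0.3,0,0,1.6]
    - [0,0,0,0,0,0,1.6]
    - [0,0,0,0,0,0,1.6]

```text
time: 18.73
ee_pos: [0.5009, -0.2671, 0.1285]
tool_rot: [2.366, 1.571, 2.755]
ft_force: [0.1, -0.2, -3.7]
opening: 0.0229
```

```bash
python3 go.py .501 -.2667 .1228 112.25
```

```text
turn [ 0.001 -0.    -0.   ] shift after turn [0.57 0.03 0.03]
turn [-3.141  0.    -0.   ] shift after turn [ 0.57 -0.03 -0.03]
pos [ 0.5009 -0.2671  0.1285] jaw yaw 112.3 x [-0.  0. -1.] q7 2.47 open 0.0229 F [ 0.15 -0.16 -3.7 ] t 18.7333
```

move_arm:
  plan:
    - [0,0,0,0.2,0,0,1.6]
    - [0,0,0,0.15,0,0,1.6]
    - [0,0,0,0.1,0,0,1.6]
    - [0,0,0,0.08,0,0,1.6]
    - [0,0,0,0.05,0,0,1.6]
    - [0,0,0,0,0,0,1.6]
    - [0,0,0,0,0,0,1.6]

```text
time: 19.32
ee_pos: [0.5009, -0.267, 0.1229]
tool_rot: [0.904, 1.571, 1.293]
ft_force: [0.1, -0.1, -1.7]
opening: 0.023
```

```bash
python3 go.py .501 -.2667 .1228 112.25
```

```text
turn [ 0.001  0.    -0.   ] shift after turn [0.01 0.03 0.02]
turn [-3.141  0.     0.   ] shift after turn [ 0.01 -0.03 -0.02]
pos [ 0.5009 -0.267   0.1229] jaw yaw 112.3 x [ 0.  0. -1.] q7 2.47 open 0.023 F [ 0.11 -0.15 -1.67] t 19.3167
```

move_arm:
  plan:
    - [0,0,0,0.05,0,0,1.6]
    - [0,0,0,0.05,0,0,1.6]
    - [0,0,0,0,0,0,1.6]
    - [0,0,0,0,0,0,1.6]

```text
time: 19.65
ee_pos: [0.5009, -0.267, 0.1228]
tool_rot: [0.484, 1.57, 0.873]
ft_force: [-3.7, 1.2, 9.1]
opening: 0.0227
```

```bash
python3 go.py .501 -.2667 .1228 112.25
```

```text
turn [ 0.001  0.    -0.   ] shift after turn [0.   0.03 0.02]
turn [-3.141e+00  0.000e+00  1.000e-03] shift after turn [ 0.   -0.03 -0.02]
pos [ 0.5009 -0.267   0.1228] jaw yaw 112.29 x [ 0.  0. -1.] q7 2.47 open 0.0227 F [-3.75  1.21  9.06] t 19.65
```

The collar is resting on the brick. Release and retract straight up.

move_arm:
  plan:
    - [0,0,0,0,0,0,2.6]
    - [0,0,0,0,0,0,3.2]
    - [0,0,0,0,0,0,5]
    - [0,0,0,0,0,0,6]
    - [0,0,0,0,0,0,6]
    - [0,0,0,-0.5,0,0,6]
    - [0,0,0,-1.5,0,0,6]
    - [0,0,0,-3,0,0,6]
    - [0,0,0,-3.5,0,0,6]
    - [0,0,0,-3.5,0,0,6]

```text
time: 20.48
ee_pos: [0.5003, -0.2669, 0.243]
tool_rot: [2.511, 1.569, 2.9]
ft_force: [1.2, -0.9, -0.6]
opening: 0.0601
```

move_arm:
  plan:
    - [0,0,0,0,3.7,0,6]
    - [0,0,0,0,3.7,0,6]
    - [0,0,0,0,3.7,0,6]
    - [0,0,0,0,3.7,0,6]
    - [0,0,0,0,3.7,0,6]
    - [0,0,0,0,3.7,0,6]
    - [0,0,0,0,3.7,0,6]
    - [0,0,0,0,0,0,6]
    - [0,0,0,0,0,0,6]
    - [0,0,0,0,0,0,6]

```text
time: 21.32
ee_pos: [0.4029, -0.0277, 0.2422]
tool_rot: [-0.531, 1.57, -0.141]
ft_force: [0.1, 0.8, 0.3]
opening: 0.0601
```

```bash
python3 go.py .501 -.2667 .2 112.25; python3 seat.py
```

```text
turn [0.001 0.001 0.001] shift after turn [  4.22 -25.83   0.03]
turn [-3.141e+00 -1.000e-03  1.000e-03] shift after turn [ 4.22 25.83 -0.03]
pos [ 0.4029 -0.0277  0.2422] jaw yaw 112.31 x [ 0.001 -0.    -1.   ] q7 1.88 open 0.0601 F [0.1  0.82 0.25] t 21.3167
top [441 260] top face (array([ 0.51856262, -0.25756354]), 118.13990783691406, 54.42642593383789, 21.884700775146484) origin [ 0.5   -0.265]
side [356 357] top face (array([ 0.53691626, -0.25929202]), 94.30736541748047, 40.875728607177734, 40.302486419677734) origin [ 0.5217 -0.2722]
```

View pics/seat.png

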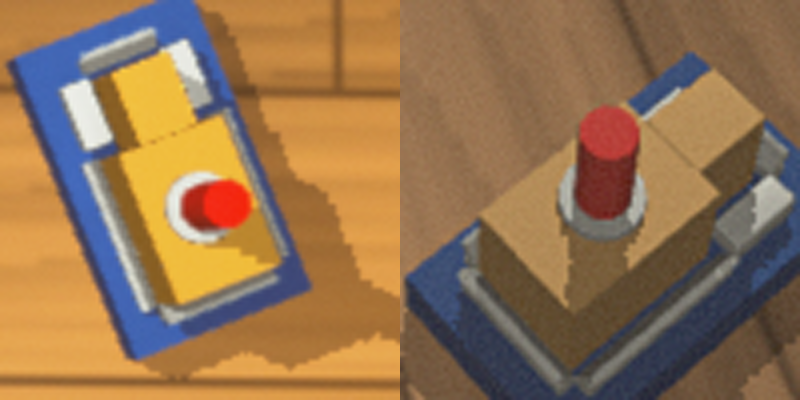

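The rod stands upright with its collar on the brick. The brick hasn't moved, and the arm is clear.

```bash
python3 -c "
from bench import workorder;print(workorder.hand_in())"
```

```text
the job is handed in; nothing more can be done
None
```

I seated the small ochre brick in the blue nest with its nib in the narrow end. I then passed the red-handled rod through the brick's hole until its collar rested on the brick, released it, and moved the arm clear. I handed the job in at about 21 s of the 72 s allowed; no verdict is reported.

**Brick:** It touched the nest floor at the height expected for fully home. In the top view it measures the same before and after the rod went in, to about 0.2 mm, and it looks flat in both views.

**Rod:** It went down without resistance, and contact came at the expected height. The last pictures show it upright with the collar on the brick.

**Checks that disagreed or failed:**
- The top camera put the brick's origin about 2.7 mm from where it put the nest. The arm's own figure at release was within about 1 mm. Both are inside the 6 mm limit.
- The last side-view measurement of the brick's top face was spoiled by the rod covering part of it, so I did not use it.
- I did not measure the grey brick, mallet or scraper again at the end. The arm was never near them.

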